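Hold the belt tensioner back on its stop

ROBOT

A 6-joint arm with a two-finger parallel gripper is mounted at the origin on the work surface. World frame = base frame: x ahead of the robot, y to its left, z up, the work surface at z = 0. Lengths are in m, angles in rad, forces in N, time in s.
With the tool pointing down it reaches from about 0.2 to 0.875 m from the base axis. Payload 3.4 kg.
Tool frame: the origin (TCP) lies between the finger pads; the fingertips stand 25 mm ahead of it and the grasp point (between the pads) lies 6 mm ahead of it (r.nose_length is the z of the fingertips in the tool frame, in m); z points along the fingers, y is the line along which they close (so a half turn about z gives the same grasp; the last joint's range is limited). The gripper opens to 94 mm and grips with 3 to 60 N. Pads are 16 mm wide; open, the fingers measure 119 mm over their backs; the gripper's body (75 mm by 177 mm) begins 78 mm behind the grasp point.
Start: joints at [1.225, 0.276, 1.505, -0, 1.361, -0.121], TCP at [0.128, 0.561, 0.198] pointing down, gripper open.
Joint ranges: [-2.89, 2.89], [-0.75, 2.08], [0.22, 2.7], [-1.18, 4.32], [0.11, 2.71], [-2.7, 2.7]. Speed limits (rad/s): [2.57, 2.57, 3.14, 3.14, 3.14, 3.14].

INTERFACE

Orientations are given as a unit quaternion [w, x, y, z].
In Python, from plant import r, gripper_to, inverse_kinematics, vision, models, telemetry gives the robot as it stands. Calls block until the motion is done:
- r.move_to(position, orientation): joint-space move of the TCP to a pose.
- r.move_l(position, rot=None, vel=0.15, guard=None): straight line of the TCP; rot=None keeps the orientation; vel is the mean speed in m/s. With guard (N) it stops when the force on the tool has changed by that much, and returns True; else False.
- r.movej(angles): joint-space move.
- gripper_to(opening, f_grip=None): finger opening in m; f_grip is the grip in N (None keeps the last); returns when the fingers have stopped.
- r.hold(seconds).
- inverse_kinematics(position, orientation): joint angles nearest the present ones, or None.
- vision.snapshot(name): name is "scene" or "top" or "wrist"; returns the picture (384x512x3 uint8, red, green, blue); there is no depth.
- vision.get_calibration(name): a dict with "fx", "fy", "cx", "cy" (pixels), "position" and "orientation" of the camera in the world. Camera axes: x right, y down, z forward; pixel columns grow to the right and rows downward; lengths in m; the calibration is good to about 2 mm. A picture is of the moment at which its call begins: read the wrist's pose just before it. get_calibration takes no time and is no camera call; for the wrist camera it gives the pose at the moment of the call.
A pose or a line that the arm cannot do raises r.PlanningError and nothing moves.
- r.sign_off(): hands the job in; it is judged then, once.
Trained networks look in the newest picture that a camera, given by its name, has taken for a name from the list of things; names that differ only in an ending like _2 or _b are one class to them, and where a whole thing is asked for, a point or a joint stands for the part that bears it (a point fixed in the world has none). Each returns a list of dicts, best first, with "score" (0 to 1); they miss things now and then, are a little off and sometimes report something else, mostly with a low value. They report only what shows in the picture. A call takes as long as a camera call.
- models.boxes_of(thing, camera): "at" ([x, y, z] in m, in world coordinates, good to about 4 mm: the middle of the surface that is visible of it).
- models.regions_of(thing, camera): "pixels" (384x512 bool, what is visible of it).
- models.mark_of(thing, camera): "at" ([x, y, z] in m, in world coordinates, good to about 4 mm: a listed point, or the origin of a listed thing).
Readings, each from a call of its own:
- telemetry.current_t(): time.
- telemetry.current_joints(): joint angles.
- telemetry.current_dq(): joint speeds.
- telemetry.current_joint_efforts(): joint torques, N m.
- telemetry.current_ee_pos(): TCP position.
- telemetry.current_tool_rot(): TCP orientation.
- telemetry.current_wrist_force(): force on the tool from outside, world axes, zero at the start.
- telemetry.current_torque(): the same for the moment, N m.
- telemetry.current_opening(): finger opening in m.
- telemetry.current_finger_force(): force on a finger pad.
Only numpy, scipy, OpenCV 4.12 (cv2) and the standard library are available. Lean on these libraries where they do the work, as an engineer would, in place of code of your own. Each camera call takes 0.05 s, during which the arm holds its last target. There are 200 camera calls.

TASK

Fold the sheet-metal guard of the belt-drive stand up until it stands upright, and leave it standing there by itself. Then push the sprung tensioner arm underneath, by the upright steel lug at its end, away from its rest post until it is fully against its other stop, and keep holding it there with the gripper: the job finishes while you are still holding it. Leave the bottles, tools and other loose things on the bench where they are.

Things in the scene. Friction and masses are not known exactly. Their poses are not given: they have to be found in the camera images.
- drive: belt-drive stand fixed to the bench. Steel plate 310 (x) x 250 (y) x 12 mm; origin: centre of its underside; x roughly away from the robot, y to its left, z up. On it (m): hinge wall at y 0.112, 103 mm high; pulleys 60 mm across, 66 mm high at (+-0.09, 0.05); guard rest pins 12 mm across, 101 mm high at (+-0.122, -0.072); a motor 101 mm high at x 0.17 to 0.27.
- guard (a joint): guard angle (rad): 0 = shut, level over the tensioner; grows as the free edge lifts; 1.57 = upright; 2.6 = folded right back. Stiff friction hinge, about 0.5 N m: it stays where it is left. Starts at 0 to 0.4. Aluminium sheet 270 (along the hinge) x 180 x 4 mm, about 0.25 kg, hinged along the stand's left (+y) edge.
- guard_hinge (a point): middle of the guard's hinge line, fixed, at (0, 0.107, 0.105) m in the frame of drive; the line runs along the drive's x.
- guard_bar (a point): middle of the guard's handle bar: round steel bar 10 mm thick, 110 mm long, parallel to the hinge line and 220 mm from it in the plane of the sheet, on two 10 mm legs at its ends; 35 mm clear between bar and sheet edge. It swings with the guard: 105 mm above the bench when shut, on top at 325 mm when upright.
- tensioner (a joint): tensioner arm angle about its upright pivot (rad): 0 = on its rest post (the start), 0.90 = fully against its other stop; grows anticlockwise seen from above, the lug moving to the drive's +x (away from the robot). A spring drives it back to 0: 2.7 N at the lug at 0, rising evenly to 7.6 N at 0.90; let go, it springs back.
- tensioner_pivot (a point): top of the tensioner's hub on its upright pivot axis, fixed, at (0, 0.045, 0.062) m in the frame of drive. Hub 38 mm across. Arm and roller (40 mm across, 60 mm out from the pivot) lie below 55 mm, the two stop posts below 52 mm.
- tensioner_lug (a point): top centre of the lug: smooth upright steel pin 16 mm across at the arm's end, 110 mm from the pivot axis, top 97 mm above the bench, bare down to 45 mm. In the frame of drive it goes on a circle round the pivot from (-0.048, -0.054) at angle 0 through (0, -0.065) at 0.45 to (0.048, -0.054) m at 0.90. Nothing over 52 mm high within 25 mm of this sweep.
- pump_bottle: amber glass bottle with black cap, 72 mm across, 200 mm tall, standing to the left of the drive stand, behind its guard. Loose bystander; origin at the centre of its underside.
- white_bottle: plain white plastic bottle, 54 mm across, 170 mm tall, also standing to the left of the drive stand. Loose bystander; origin at the centre of its underside.
- wrench: steel wrench 190 mm long lying on the bench to the right of the stand. Loose bystander; origin at the centre of its underside.
- jar: amber jar with black lid, 70 mm across, 75 mm tall, on the bench to the right. Loose bystander; origin at the centre of its underside.
- carton: cardboard carton 110 x 140 x 80 mm on the bench to the right. Loose bystander; origin at the centre of its underside.
- socket: small steel socket, a tube 22 mm across and 28 mm tall, standing on the stand's base plate under the guard, near (0.108, -0.017) in the frame of drive. Loose bystander; origin at the centre of its underside.
- spare_pulley: spare steel pulley 60 mm across, 22 mm tall, lying on the bench to the left. Loose bystander; origin at the centre of its underside.

How it is judged:
By the outcome, as a careful person would: the job done as asked, in the order asked, and still so for the second after the job is handed in, while the arm keeps its last pose, push and grip.
It also fails if it takes over 62 s, if anything falls off the work surface, if the arm or the gripper's body presses on something with over 40 N, if the wrist force passes 120 N, or if a joint passes its speed limit or range.

## Working session

There is one attempt and no reset: what is moved stays moved. The work goes in short steps, each a Python script; the robot and the scene stay as the last script left them, time stands still between calls to the robot, and variables do not carry over. Pictures are saved under pics/ and viewed, at most 10 in all, crops included, and the job is handed in when it is done.

```bash
mkdir -p pics; python3 - <<'E'
from plant import r, gripper_to, inverse_kinematics, vision, models, telemetry
import cv2, numpy as np
ims=[]
for c in("scene","top"):
    im=vision.snapshot(c); ims.append(im)
    for n in("drive","guard_hinge","guard_bar","tensioner_pivot","tensioner_lug","pump_bottle","white_bottle","wrench","jar","carton","socket","spare_pulley"):
        print(c,n,[(np.round(d["at"],3).tolist(),round(d["score"],2)) for d in models.mark_of(n,c)[:2]])
    k=vision.get_calibration(c);print(k)
cv2.imwrite("pics/a.png",cv2.resize(np.vstack(ims)[:,:,::-1],None,fx=.78,fy=.78))
print(telemetry.current_t(),telemetry.current_tool_rot())
E
```

```text
scene drive [([0.548, 0.046, -0.0], 0.88), ([0.577, -0.052, 0.171], 0.61)]
scene guard_hinge [([0.52, 0.156, 0.105], 0.9)]
scene guard_bar [([0.574, -0.054, 0.17], 0.76)]
scene tensioner_pivot []
scene tensioner_lug [([0.524, -0.23, -0.001], 0.71)]
scene pump_bottle [([0.544, 0.328, -0.0], 0.94)]
scene white_bottle [([0.408, 0.293, 0.003], 0.8)]
scene wrench [([0.574, -0.133, 0.004], 0.76)]
scene jar [([0.53, -0.233, 0.001], 0.56)]
scene carton [([0.332, -0.483, 0.002], 0.96)]
scene socket [([0.656, 0.064, 0.014], 0.38)]
scene spare_pulley [([0.337, 0.411, 0.001], 0.84)]
{'fx': 469.50407029526536, 'fy': 469.50407029526536, 'cx': 255.5255575713174, 'cy': 189.80702865256552, 'position': array([1.03751984, 0.76306573, 1.20657001]), 'orientation': array([-0.10000351,  0.28627217,  0.88916323, -0.34268979])}
top drive [([0.549, 0.05, -0.002], 0.85), ([0.527, -0.231, 0.003], 0.39)]
top guard_hinge [([0.518, 0.153, 0.104], 0.69)]
top guard_bar [([0.576, -0.046, 0.168], 0.67)]
top tensioner_pivot []
top tensioner_lug []
top pump_bottle [([0.54, 0.325, 0.002], 0.76)]
top white_bottle [([0.407, 0.29, 0.0], 0.88)]
top wrench [([0.58, -0.133, 0.002], 0.83)]
top jar [([0.526, -0.229, 0.005], 0.73)]
top carton [([0.33, -0.487, -0.001], 0.66), ([0.52, 0.151, 0.101], 0.47)]
top socket [([0.526, -0.229, 0.004], 0.73), ([0.55, 0.049, -0.002], 0.61)]
top spare_pulley [([0.338, 0.408, -0.003], 0.64), ([0.519, 0.153, 0.105], 0.64)]
{'fx': 360.2885391508907, 'fy': 360.2885391508907, 'cx': 253.56713186257267, 'cy': 188.27683429116573, 'position': array([ 0.33118577, -0.05203335,  1.09220074]), 'orientation': array([-0.05911157,  0.70879228, -0.70144331,  0.04578875])}
1.3 [3.13060551e-05 1.12173936e-01 9.93688584e-01 7.09793261e-05]
```

View pics/a.png

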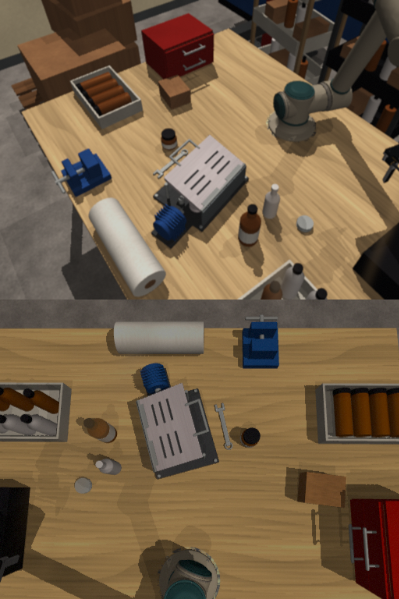

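The guard is about 0.3 rad open, the stand is yawed about 0.27 rad, and the bar is near (0.575, -0.05, 0.17). The picture agrees: the bar sits on the wrench side of the guard and the bottles are behind the hinge. I'll go above the bar and look from close by.

```bash
cat > h.py <<'E'
from plant import r, gripper_to, inverse_kinematics, vision, models, telemetry
import cv2, numpy as np
from scipy.spatial.transform import Rotation as R
YAW=0.27; O=np.array([.549,.048,0])
def D(p,yaw=YAW,o=O): return R.from_euler('z',yaw).apply(p)+o
def quat(ydir):   # tool down, y along yaw angle ydir; nearest half turn by last joint
    best=None
    for a in(ydir,ydir+np.pi):
        y=np.array([np.cos(a),np.sin(a),0]); z=np.array([0,0,-1.])
        q=np.roll(R.from_matrix(np.c_[np.cross(y,z),y,z]).as_quat(),1)
        j=inverse_kinematics(D([0,-.06,.25]),q)
        if j is not None and (best is None or abs(j[5])<best[0]): best=(abs(j[5]),q)
    return best[1]
def marks(names,c):
    for n in names: print(c,n,[(np.round(d["at"],3).tolist(),round(d["score"],2)) for d in models.mark_of(n,c)[:2]])
E
python3 - <<'E'
from h import *
p=telemetry.current_ee_pos(); r.move_l([p[0],p[1],.38],vel=.25)
q=quat(YAW+np.pi/2)
r.move_to([.575,-.05,.36],q); gripper_to(.032)
im=vision.snapshot("wrist"); cv2.imwrite("pics/b.png",im[:,:,::-1])
marks(["guard_bar","guard_hinge","drive","tensioner_lug"],"wrist")
print(telemetry.current_t(),telemetry.current_joints(),telemetry.current_ee_pos(),telemetry.current_wrist_force())
E
```

```text
wrist guard_bar [([0.577, -0.05, 0.17], 0.95), ([0.548, 0.049, -0.006], 0.67)]
wrist guard_hinge [([0.518, 0.149, 0.101], 0.76)]
wrist drive [([0.548, 0.049, -0.004], 0.85), ([0.578, -0.132, -0.001], 0.26)]
wrist tensioner_lug [([0.516, -0.016, 0.1], 0.53)]
6.1583 [-2.07274220e-01  2.36706763e-01  1.17004687e+00  1.42010565e-06
  1.73489529e+00  1.09351318e+00] [ 0.57497277 -0.04999507  0.35998598] [-0.32450262 -0.54709445 -0.33607447]
```

View pics/b.png

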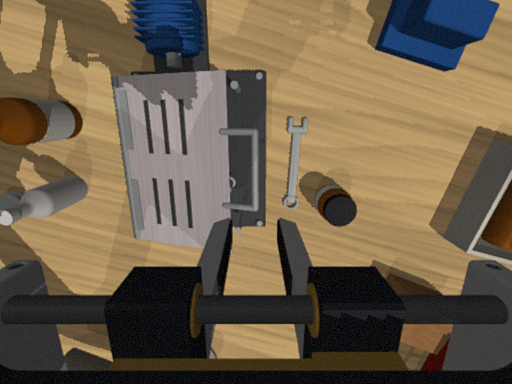

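The bar lies at pixel (255, 170), centred between the fingers and parallel to the pads. The wrist estimate matches the other cameras, so I'll grip it and swing the guard up.

```bash
python3 - <<'E'
from h import *
H=np.array([.5185,.152,.105]); u=np.array([.0575,-.202,0]); u/=np.linalg.norm(u)
def P(a): return H+.22*(u*np.cos(a)+np.array([0,0,1])*np.sin(a))+[0,0,.006]
p=P(.305)
r.move_l(p+[0,0,.06],vel=.2); print(r.move_l(p,vel=.08,guard=12))
gripper_to(.0,f_grip=15); print(telemetry.current_opening(),telemetry.current_finger_force(),telemetry.current_wrist_force())
for a in np.linspace(.305,1.571,10)[1:]:
    r.move_l(P(a),vel=.09)
    print(round(a,2),np.round(telemetry.current_wrist_force(),1),round(telemetry.current_opening(),4))
print(telemetry.current_t(),telemetry.current_ee_pos())
vision.snapshot("scene"); marks(["guard_bar"],"scene"); vision.snapshot("top"); marks(["guard_bar"],"top")
E
```

```text
False
0.0004022193525946622 0.0 [ 0.43556183 -0.31897919 -0.21302171]
0.45 [-1.1  0.8 -0.3] 0.0005
0.59 [ 0.4 -0.1  0.5] 0.0004
0.73 [ 0.4 -0.1  0.5] 0.0001
0.87 [ 0.5 -0.2 -0.5] 0.0007
1.01 [-0.2 -0.6  0.1] 0.0002
1.15 [0.5 0.2 0.2] 0.0004
1.29 [ 0.3 -1.2 -0.1] 0.0002
1.43 [ 0.3 -1.4 -0.8] 0.0006
1.57 [-1.  -0.3 -1.4] 0.0006
12.8917 [0.51841619 0.15224086 0.33102209]
scene guard_bar [([0.576, -0.054, 0.171], 0.69)]
top guard_bar [([0.577, -0.047, 0.169], 0.86), ([0.576, -0.13, -0.001], 0.27)]
```

The fingers closed on nothing and the guard did not move. I'll go back above the bar and look.

```bash
python3 - <<'E'
from h import *
r.move_l([.576,-.05,.23],vel=.25); gripper_to(.032)
w=vision.snapshot("wrist"); s=vision.snapshot("scene"); t=vision.snapshot("top")
print(telemetry.current_t(),telemetry.current_ee_pos())
a=cv2.resize(s[140:310,170:340],(400,400)); b=cv2.resize(t[90:230,160:300],(400,400))
cv2.imwrite("pics/c.png",np.hstack([a,b])[:,:,::-1]); cv2.imwrite("pics/d.png",w[:,:,::-1])
for n,pt in (("bar",[.576,-.05,.17]),("tcp",telemetry.current_ee_pos())):
  for c in("scene","top","wrist"):
    k=vision.get_calibration(c); q=k["orientation"]
    v=R.from_quat(np.roll(q,-1)).inv().apply(np.array(pt)-k["position"]); print(n,c,v[0]/v[2]*k["fx"]+k["cx"],v[1]/v[2]*k["fy"]+k["cy"])
E
```

```text
15.0 [ 0.57599989 -0.05004071  0.22993701]
bar scene 230.61264498303166 189.4352128431264
bar top 260.20278472744565 148.14476329061142
bar wrist 253.53131007904622 200.2955605763317
tcp scene 229.39728028755673 175.51052311170827
tcp top 260.2240080727357 141.87257586383663
tcp wrist 253.38157827828275 225.276065308672
```

View pics/c.png

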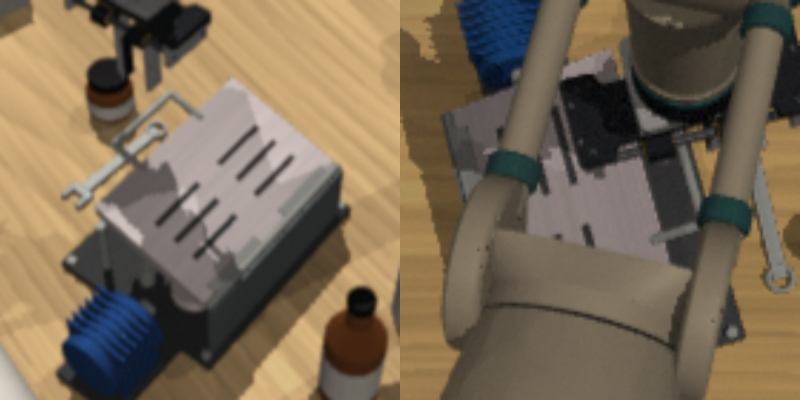

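View pics/d.png

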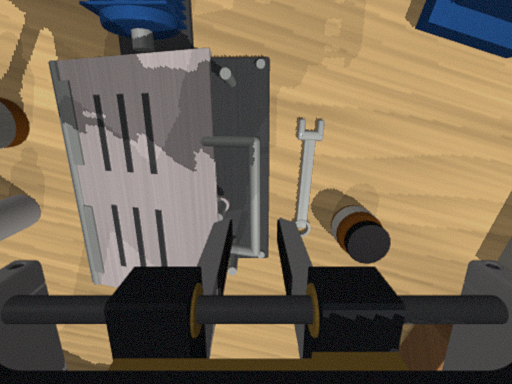

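Bar projections agree in both images: wrist (256, 197) and scene (231, 189). Next I'll check the tool geometry and look at the pose just before closing.

```bash
python3 - <<'E'
from h import *
print("nose",r.nose_length,telemetry.current_tool_rot(),telemetry.current_opening())
print(r.move_l([.576,-.05,.176],vel=.1,guard=12),telemetry.current_ee_pos(),telemetry.current_wrist_force())
w=vision.snapshot("wrist"); s=vision.snapshot("scene")
a=cv2.resize(s[130:230,180:280],(500,500),interpolation=cv2.INTER_CUBIC)
cv2.imwrite("pics/e.png",np.hstack([a,cv2.resize(w[80:280,180:300],(300,500))])[:,:,::-1])
print(telemetry.current_t())
E
```

```text
nose 0.025 [-3.69445752e-05  9.90909830e-01  1.34527716e-01 -4.38221595e-05] 0.0315867184442999
False [ 0.57638594 -0.05010373  0.17634151] [-0.6382797   0.59006941 -0.47246294]
15.7917
```

View pics/e.png

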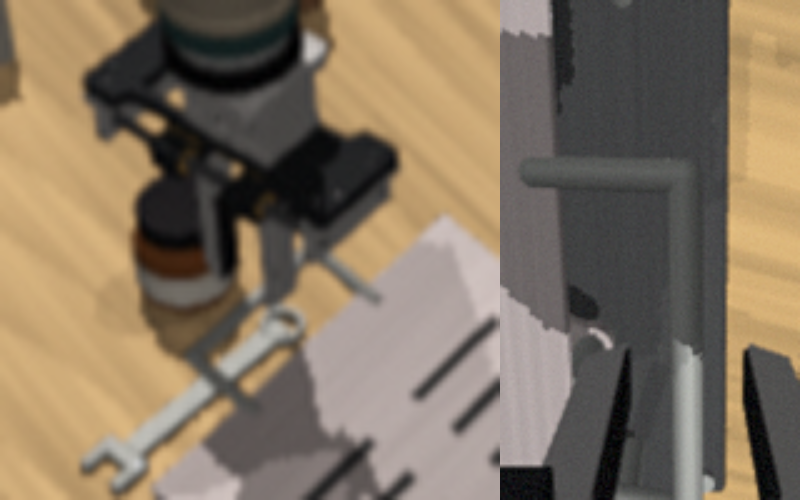

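```bash
python3 - <<'E'
from h import *
print(vision.get_calibration("wrist")["fx"],vision.get_calibration("wrist")["position"])
p=np.array(telemetry.current_ee_pos()); y=R.from_quat(np.roll(telemetry.current_tool_rot(),-1)).as_matrix()[:,1]
x=R.from_quat(np.roll(telemetry.current_tool_rot(),-1)).as_matrix()[:,0]
def proj(c,pt):
    k=vision.get_calibration(c); v=R.from_quat(np.roll(k["orientation"],-1)).inv().apply(pt-k["position"]); return np.round(v[:2]/v[2]*k["fx"]+[k["cx"],k["cy"]]),round(v[2],3)
for dz in(.04,.02,0,-.025):
  for s in(-1,1):
    print(dz,s,[proj(c,p+s*y*.016+e*x*.008+[0,0,dz]) for c in("wrist","scene") for e in(-1,1)])
for z in (.13,.15,.17): print(z,[proj(c,np.array([.576,-.05,z])) for c in("wrist","scene","top")])
E
```

```text
269.7837345894375 [ 0.65411757 -0.02923897  0.36334647]
0.04 -1 [(array([227., 263.]), np.float64(0.165)), (array([226., 240.]), np.float64(0.161)), (array([235., 180.]), np.float64(1.356)), (array([232., 183.]), np.float64(1.348))]
0.04 1 [(array([279., 263.]), np.float64(0.165)), (array([280., 240.]), np.float64(0.161)), (array([227., 175.]), np.float64(1.37)), (array([223., 178.]), np.float64(1.362))]
0.02 -1 [(array([230., 248.]), np.float64(0.184)), (array([229., 226.]), np.float64(0.18)), (array([236., 184.]), np.float64(1.371)), (array([232., 187.]), np.float64(1.363))]
0.02 1 [(array([277., 248.]), np.float64(0.184)), (array([277., 226.]), np.float64(0.18)), (array([228., 179.]), np.float64(1.385)), (array([224., 182.]), np.float64(1.377))]
0 -1 [(array([232., 235.]), np.float64(0.204)), (array([232., 215.]), np.float64(0.199)), (array([236., 189.]), np.float64(1.386)), (array([233., 192.]), np.float64(1.378))]
0 1 [(array([275., 235.]), np.float64(0.204)), (array([275., 215.]), np.float64(0.199)), (array([228., 184.]), np.float64(1.4)), (array([224., 187.]), np.float64(1.391))]
-0.025 -1 [(array([235., 222.]), np.float64(0.228)), (array([234., 204.]), np.float64(0.223)), (array([237., 194.]), np.float64(1.404)), (array([233., 198.]), np.float64(1.396))]
-0.025 1 [(array([272., 222.]), np.float64(0.228)), (array([273., 204.]), np.float64(0.223)), (array([229., 190.]), np.float64(1.418)), (array([225., 193.]), np.float64(1.41))]
0.13 [(array([253., 205.]), np.float64(0.247)), (array([231., 198.]), np.float64(1.424)), (array([260., 152.]), np.float64(0.988))]
0.15 [(array([253., 213.]), np.float64(0.227)), (array([231., 194.]), np.float64(1.409)), (array([260., 150.]), np.float64(0.968))]
0.17 [(array([253., 222.]), np.float64(0.208)), (array([231., 189.]), np.float64(1.394)), (array([260., 148.]), np.float64(0.948))]
```

The observed fingertips (wrist rows 219–220, scene (236, 190)) project to about the TCP height, not 25 mm below it. So the fingers passed just above the bar. I'll go about 27 mm lower and check the grasp by the opening.

```bash
python3 - <<'E'
from h import *
print(r.move_l([.576,-.05,.146],vel=.08,guard=8),telemetry.current_ee_pos()[2])
gripper_to(.0,f_grip=15); print(telemetry.current_opening(),telemetry.current_finger_force(),telemetry.current_wrist_force(),telemetry.current_t())
E
```

```text
False 0.14591345245980816
0.009285358540503509 14.999947249889374 [-0.02261735 -0.49962644  1.54362464] 16.8
```

Gripped (opening 9.3 mm). Now the arc.

```bash
python3 - <<'E'
from h import *
H=np.array([.5185,.152,.105]); u=np.array([.0575,-.202,0]); u/=np.linalg.norm(u)
def P(a): return H+.22*(u*np.cos(a)+np.array([0,0,1])*np.sin(a))+[0,0,-.025]
for a in np.linspace(.305,1.571,10)[1:]:
    r.move_l(P(a),vel=.09)
    f=telemetry.current_wrist_force()
    print(round(a,2),np.round(f,1),round(telemetry.current_opening(),4))
    if np.linalg.norm(f)>40 or telemetry.current_opening()<.006: print("STOP");break
print(telemetry.current_t(),telemetry.current_ee_pos())
for c in("scene","top"):
    vision.snapshot(c); marks(["guard_bar","tensioner_lug","tensioner_pivot","guard_hinge"],c)
E
```

```text
0.45 [ 0.7 -2.2  2.4] 0.0093
0.59 [ 1.7 -5.1  5.1] 0.0093
0.73 [ 0.6 -5.7  7.1] 0.0094
0.87 [ 1.  -6.4  9.5] 0.0092
1.01 [-0.2 -7.  12.8] 0.0094
1.15 [-1.7 -5.  13.8] 0.0092
1.29 [-0.4 -3.1 12.8] 0.0089
1.43 [-1.3 -0.8 11.4] 0.0092
1.57 [0.9 0.8 7.8] 0.0095
21.225 [0.5182551  0.1541422  0.30085393]
scene guard_bar [([0.515, 0.152, 0.324], 0.79)]
scene tensioner_lug [([0.517, -0.018, 0.099], 0.71)]
scene tensioner_pivot [([0.655, 0.064, 0.014], 0.75), ([0.518, -0.018, 0.099], 0.67)]
scene guard_hinge [([0.518, 0.155, 0.106], 0.59)]
top guard_bar [([0.519, 0.158, 0.325], 0.74), ([0.528, -0.228, 0.005], 0.5)]
top tensioner_lug [([0.519, -0.018, 0.097], 0.77)]
top tensioner_pivot [([0.535, 0.094, 0.064], 0.71)]
top guard_hinge [([0.517, 0.149, 0.104], 0.66), ([0.534, 0.095, 0.064], 0.66)]
```

The guard is upright: the bar is at z 0.325, above the hinge. I'll release it, back off upward, and look above the lug.

```bash
python3 - <<'E'
from h import *
gripper_to(.05); p=telemetry.current_ee_pos()
r.move_l([p[0],p[1],.40],vel=.15)
q=quat(YAW); lug=np.array([.518,-.018,0])
r.move_to(lug+[0,0,.38],q); r.move_l(lug+[0,0,.17],vel=.2)
w=vision.snapshot("wrist"); marks(["tensioner_lug"],"wrist")
s=vision.snapshot("scene"); marks(["guard_bar"],"scene"); vision.snapshot("top"); marks(["guard_bar"],"top")
cv2.imwrite("pics/f.png",np.hstack([cv2.resize(s[110:310,150:350],(400,400)),cv2.resize(w[80:280,156:356],(400,400))])[:,:,::-1])
print(telemetry.current_t(),telemetry.current_joints(),telemetry.current_ee_pos())
E
```

```text
wrist tensioner_lug [([0.514, 0.151, 0.104], 0.62)]
scene guard_bar [([0.516, 0.156, 0.325], 0.71)]
top guard_bar []
26.4833 [-1.69010479e-01  2.08016013e-01  1.66813073e+00  5.11425708e-08
  1.26423732e+00 -4.39024389e-01] [ 0.51833907 -0.01804536  0.17059038]
```

View pics/f.png

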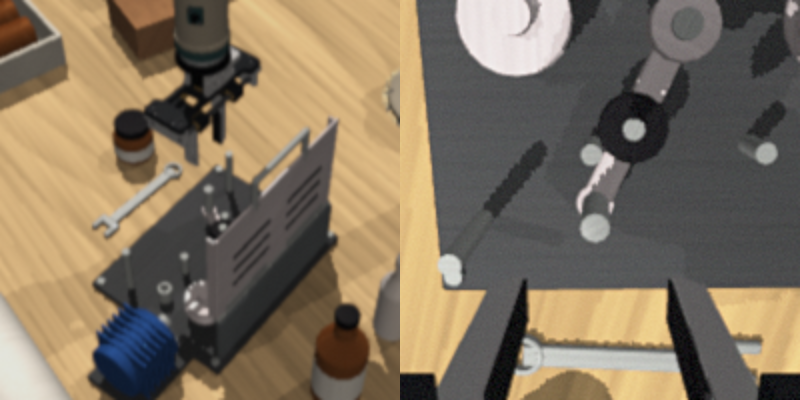

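The guard stands on its own. The lug, crop (595, 228), is centred between the fingers at (525…668). I'll descend, grip it and swing.

```bash
python3 - <<'E'
from h import *
print(r.move_l([.518,-.018,.066],vel=.1,guard=8),telemetry.current_ee_pos())
gripper_to(0,f_grip=30); print(telemetry.current_opening(),telemetry.current_finger_force(),np.round(telemetry.current_wrist_force(),1))
if telemetry.current_opening()>.012:
    C=D([0,.045,.066]); C[:2]=[.5362,.092]
    P=lambda a: C+.11*R.from_euler('z',YAW+a-np.pi/2-.45).apply([1,0,0])
    print(P(0))
    for a in np.linspace(0,.84,6)[1:]:
        r.move_l(P(a),vel=.07)
        f=np.array(telemetry.current_wrist_force()); t=R.from_euler('z',YAW+a-.45).apply([1,0,0])
        print(round(a,2),np.round(f,1),"tang",round(f@t,1),round(telemetry.current_opening(),4))
print(telemetry.current_t(),telemetry.current_ee_pos())
E
```

```text
False [ 0.51856445 -0.0181021   0.06654512]
0.014964967778876223 30.000421106815338 [-0.8 -0.3  1.7]
[ 0.51650675 -0.01622281  0.066     ]
0.17 [-5.7 -7.4  5.9] tang -5.6 0.0151
0.34 [ -4.9 -10.1   4.4] tang -6.4 0.0154
0.5 [ -3.  -14.2   3. ] tang -7.4 0.0152
0.67 [-1.9 -9.6  2.4] tang -6.2 0.0151
0.84 [-3.4 -9.1  3.9] tang -8.3 0.0149
30.3667 [0.60301321 0.00134369 0.06614205]
```

```bash
python3 - <<'E'
from h import *
C=np.array([.5362,.092,.066])
P=lambda a: C+.11*R.from_euler('z',YAW+a-np.pi/2-.45).apply([1,0,0])
for a in np.arange(.86,1.03,.02):
    r.move_l(P(a),vel=.04); r.hold(.1)
    f=np.array(telemetry.current_wrist_force()); t=R.from_euler('z',YAW+.45).apply([1,0,0])
    print(round(a,2),np.round(f,1),"tang",round(f@t,1),round(telemetry.current_opening(),4),np.round(telemetry.current_ee_pos(),4))
    if f@t<-20: break
vision.snapshot("scene");marks(["tensioner_lug","guard_bar"],"scene");vision.snapshot("top");marks(["tensioner_lug","guard_bar"],"top");w=vision.snapshot("wrist")
cv2.imwrite("pics/g.png",w[:,:,::-1])
print(D([.048,-.054,.097]),telemetry.current_t())
E
```

```text
0.86 [-2.6 -9.4  4.3] tang -8.2 0.0153 [0.6042 0.0023 0.0661]
0.88 [-3.3 -9.   4.1] tang -8.4 0.0154 [0.6059 0.0039 0.0661]
0.9 [-3.9 -8.8  3.2] tang -8.8 0.0157 [0.6076 0.0055 0.0661]
0.92 [-3.3 -9.5  4.8] tang -8.7 0.0156 [0.6089 0.0066 0.0661]
0.94 [-4.9 -9.3  5.5] tang -9.8 0.0151 [0.61   0.0079 0.0661]
0.96 [ -7.3 -13.2   6.3] tang -14.2 0.0153 [0.6101 0.008  0.0661]
0.98 [-10.3 -16.4   8.7] tang -18.5 0.0151 [0.6102 0.0081 0.0661]
1.0 [-13.1 -19.8  10.9] tang -22.9 0.0153 [0.6104 0.0082 0.0661]
scene tensioner_lug [([0.608, 0.011, 0.096], 0.58)]
scene guard_bar [([0.516, 0.155, 0.326], 0.6)]
top tensioner_lug [([0.406, 0.286, 0.0], 0.6)]
top guard_bar [([0.515, 0.16, 0.321], 0.75), ([0.577, -0.132, 0.001], 0.38)]
[0.6096645  0.00875948 0.097     ] 33.5167
```

View pics/g.png

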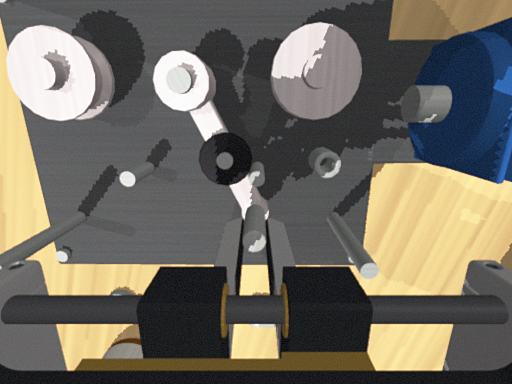

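The lug at (257, 240) is between the fingers and the arm is against its stop post at (257, 172). The position stalled at the expected end point while the force rose. The socket at (325, 162) is untouched.

```bash
python3 - <<'E'
from h import *
r.hold(.3); print(np.round(telemetry.current_wrist_force(),1),telemetry.current_opening()); print(r.sign_off())
E
```

```text
[-11.3 -19.7   9.8] 0.01519794310958091
the job is handed in; nothing more can be done
None
```

The guard stands upright by itself, and I handed the job in at about 34 s of the 62 s limit, with the gripper still holding the tensioner lug against its far stop; the first attempt at the guard bar closed on nothing because the fingertips sat about 25 mm higher than stated.

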